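# Flush the analyser and hold its sprung lid at the index

## Task

Flush the bench analyser's sample chamber with the hand pump beside it: press the pump's sprung lever all the way down and let it come all the way back up, at least three times. Then lift the analyser's spring-loaded lid by its knob until the lid's edge is in line with the steel index arm on the side of the instrument, and hold it there: finish with the knob still in the gripper, as a colleague is about to load a sample. Do not let the lid snap shut, do not shift the index arm, and leave the other things on the bench where they are.

Things in the scene. Friction and masses are not known exactly. Their poses are not given: they have to be found in the camera images.
- analyser: low white and black bench instrument, 260 deep (x, from 140 on the near side of its origin to 120 on the far side) x 210 wide, its body 115 tall, fixed to the bench; origin under its middle, front to -x. Place and yaw (within 0.25 rad) vary, left or right of the pump.
- lid (a joint): the analyser's chamber lid: grey plate 190 deep x 185 wide x 14 thick (top 132 above the bench), hinged along its far edge; value = opening angle in rad, 0 shut (level), growing as the near edge rises, stop at 1.3. A spring pulls it shut: drawing the knob along its arc takes about 8 N (shut) to 11 N (0.75 rad); let go, it snaps shut.
- pump: hand pump fixed to the bench left or right of the analyser: base plate 200 x 90, upright aluminium barrel, sprung lever on a bracket; origin under its middle, lever's pad to -x; yaw within 0.25 rad
- lid_hinge (a point): middle of the lid's hinge line, 124 above the bench; frame turns with the lid: y = hinge line (to the left), -x = from the hinge across the lid to its near edge, z = out of the lid's top
- knob (a point): the lid's grip, a black horizontal drum 26 in diameter and 36 long (along its y, parallel to the hinge line) on a thin 12 mm stem; origin = drum centre, 165 from the hinge line towards the near edge (-x) and 44 above it (z), which is 36 above the lid's top face. Turns rigidly with the lid. Pinched on its flat ends at 70 N by a vertical tool it pivots between the pads as the lid rises.
- lid_corner (a point): the lid's near corner on its -y side, in the lid's frame at (-190, -92.5, 0) from the hinge middle; axes as the lid's
- index (a joint): index arm, the mark for the lid: a thin steel bar 190 long x 12 high x 5 thick with a small block at its end, on the instrument's -y side, on the lid's hinge axis, raised 0.35 to 0.75 rad from level and held by stiff friction. Value in rad, measured as lid is: when both read the same, the lid's side edge is in line with the arm.
- index_tip (a point): free end of the index arm, 190 from the hinge axis and 116 to the -y side of the lid's middle; its x axis lies along the arm (-x = from hinge to tip)
- lever (a joint): the pump's sprung lever: steel bar with a white press pad at its near end, pivoted at its far end; value in rad, 0 = up at rest (bar rising 0.4 rad above level from pivot to pad), growing as the pad is pressed down, stop at 0.6 (bar 0.2 rad below level). Pressing the pad takes about 5 N at the top, 11 N at the bottom; it springs back up when the push is taken away.
- lever_pivot (a point): the lever's pivot, 135 above the bench; the lever lies towards the robot (-x) of it, its axis horizontal along y
- pad (a point): middle of the top face of the press pad (50 along the lever x 46 wide x 14 thick), 170 along the bar from the pivot and 16 out of the bar's centre line; at rest about 216 above the bench, pressed about 117
- jar_a: closed glass sample jar with a white cap, 44 across, 70 tall; stands about 105 to 125 from the pump's middle, on its +y side; origin = centre of its underside; not part of the job, leave it alone
- jar_b: closed glass sample jar with a white cap, 44 across, 70 tall; stands about 140 to 165 from the analyser's middle, on its +y side; origin = centre of its underside; not part of the job, leave it alone
- cap: loose white jar cap lying flat, 42 across, 13 tall; origin = centre of its underside; not part of the job, leave it alone
- cup: small open steel sample cup, 50 across, 35 tall; stands about 105 to 130 from the pump's middle, on its -y side; origin = centre of its underside; not part of the job, leave it alone
- spoon: steel sample spoon lying on the bench, 160 long, its handle to -x of its own frame; origin = centre of its underside; not part of the job, leave it alone
- mouse: black and grey computer mouse, 100 x 60 x 33; origin = centre of its underside; not part of the job, leave it alone
- carton: small cardboard carton, 120 x 75 x 50; origin = centre of its underside; not part of the job, leave it alone

How it is judged:
By the outcome, as a careful person would: the job done as asked, in the order asked, and still so for the second after the job is handed in, while the arm keeps its last pose, push and grip.
It also fails if it takes over 64 s, if anything falls off the work surface, if the arm or the gripper's body presses on something with over 40 N, if the wrist force passes 120 N, or if a joint passes its speed limit or range.

## Robot

A 7-joint arm with a two-finger parallel gripper is mounted at the origin on the work surface. World frame = base frame: x ahead of the robot, y to its left, z up, the work surface at z = 0. Lengths are in mm, angles in rad, forces in N, time in s.
With the tool pointing down it reaches from about 350 to 900 mm from the base axis. Payload 8.1 kg.
Tool frame: the origin (TCP) lies midway between the tips of the shut fingers; the grasp point (between the pads) lies 19 mm behind it; z points along the fingers, y is the line along which they close (so a half turn about z gives the same grasp; the last joint's range is limited). The gripper opens to 85 mm and grips with 20 to 120 N. Pads are 22 mm wide; open, the fingers measure 114 mm over their backs; the gripper's body (76 mm by 85 mm) begins 54 mm behind the grasp point. The pads swing forward as they close: fully open they stand 13 mm farther back than shut.
Start: joints at [-1.26, 0.434, 0.025, 1.573, -0.012, 1.134, -0.075], TCP at [251.335, 572.252, 231.323] pointing down, gripper open.
Joint ranges: [-2.62, 2.62], [-0.44, 2.09], [-1.27, 1.32], [0.08, 2.57], [-1.32, 4.46], [0.12, 2], [-2.74, 2.74]. Speed limits (rad/s): [2.22, 2.22, 3.01, 3.01, 3.14, 3.14, 3.14].

## Interface

Orientations are given as a unit quaternion [x, y, z, w].
In Python, from station import robot gives the robot as it stands.
- The arm moves only by the shell command python3 -m pendant 'ROWS' [FORCE]. ROWS is a JSON object of lists of equal length, an entry for each row: "fingers": the finger opening in mm, from 0 to 85.4; "dp": the shift along the tool's x, y, z in mm, a list of three; "yaw": the turn about the tool's z in rad. A call has 1 to 20 rows; each row is the pose to reach, as a shift and turn from the pose commanded when the call began, along the tool's axes at that moment; what a row does not reach only later rows make up. A row lasts 1/12 s, in which the tool goes at most 41.7 mm and 7.16 degrees, less where a joint would pass 70% of its speed; a pose out of reach is approached as far as the arm can. A call with a gripper value outside its range is refused whole. The fingers move at their own pace and stop on an object; FORCE is the grip in N (left out, the last holds). Time passes only in rows, so rows that repeat a pose let the fingers close. It gives the time, the measured TCP pose, the force, the opening and the grip force at its end, in the units of the state.
- robot.observe(): the state, without advancing time (a new reading comes with each control period).
- robot.capture(name): name is "side" or "top"; returns the picture (420x560x3 uint8, red, green, blue); there is no depth.
- robot.calibration(name): a dict with "mtx" (3x3 intrinsics, pixels), "rvec" (rotation vector, rad) and "tvec" (3), from world to camera coordinates, as OpenCV has them. Camera axes: x right, y down, z forward; pixel columns grow to the right and rows downward; lengths in mm; the calibration is good to about 2 mm. A picture is of the moment at which its call begins. calibration takes no time and is no camera call.
- robot.sign_off(): hands the job in; it is judged then, once.
The state is a dict: "clock": time; "joint_pos": joint angles; "qvel": joint speeds; "joint_torque": joint torques, N m; "tool_pos": TCP position; "tcp_rot": TCP orientation; "wrist_force": force on the tool from outside, world axes, zero at the start; "ft_torque": the same for the moment, N m; "width": opening from 0.0 (shut) to 1.0 (fully open); "finger_force": force on a finger pad.
Only numpy, scipy, OpenCV 4.12 (cv2) and the standard library are available. Lean on these libraries where they do the work, as an engineer would, in place of code of your own. Each camera call takes 0.05 s, during which the arm holds its last target. There are 200 camera calls.

## Working session

There is one attempt and no reset: what is moved stays moved. The work goes in short steps, Python scripts to look and compute and a shell command to move; the robot and the scene stay as the last step left them, time stands still between calls to the robot, and variables do not carry over. Pictures are saved under pics/ and viewed, at most 10 in all, crops included, and the job is handed in when it is done.

```bash
mkdir -p pics
python3 - <<'E'
from station import robot
import cv2,numpy as np
for n in("side","top"):
    im=robot.capture(n); cv2.imwrite(f"pics/{n}0.png",im[:,:,::-1]); 
    c=robot.calibration(n); R=cv2.Rodrigues(np.array(c["rvec"],float))[0]; print(n,np.round(c["mtx"],1).tolist(),np.round(-R.T@np.array(c["tvec"]).ravel()),np.round(R,2).tolist())
print(robot.observe())
E
```

```text
side [[472.6, 0.0, 278.7], [0.0, 472.6, 206.4], [0.0, 0.0, 1.0]] [ 414.  743. 1085.] [[-0.99, -0.17, -0.01], [-0.13, 0.78, -0.62], [0.11, -0.61, -0.79]]
top [[546.1, 0.0, 270.0], [0.0, 546.1, 204.1], [0.0, 0.0, 1.0]] [ 412.  -16. 1819.] [[-0.01, -1.0, -0.01], [-1.0, 0.01, -0.08], [0.08, 0.0, -1.0]]
{'clock': 0.1, 'joint_pos': array([-1.25961789,  0.43516016,  0.02495667,  1.5739792 , -0.01163072,
        1.13401132, -0.07509807]), 'qvel': array([ 5.23348662e-04, -2.61339834e-03, -9.40814155e-04, -2.65725841e-03,
       -1.64336167e-05,  1.06440487e-03,  5.83390146e-05]), 'joint_torque': array([ 3.11923970e-03, -6.71751094e+01,  1.02827523e+00, -3.16911221e+01,
        1.58960698e-02,  7.27171529e-03,  6.88071935e-06]), 'tool_pos': array([251.14497469, 571.83494467, 230.61039381]), 'tcp_rot': array([ 2.05448144e-01,  9.78667748e-01, -6.99602864e-04, -9.88429513e-05]), 'wrist_force': array([ 0.00799033,  0.77752707, -0.43638079]), 'ft_torque': array([-0.03464207,  0.02225634, -0.02077779]), 'finger_force': 0.0, 'width': 1.0007539157136354}
```

View pics/top0.png

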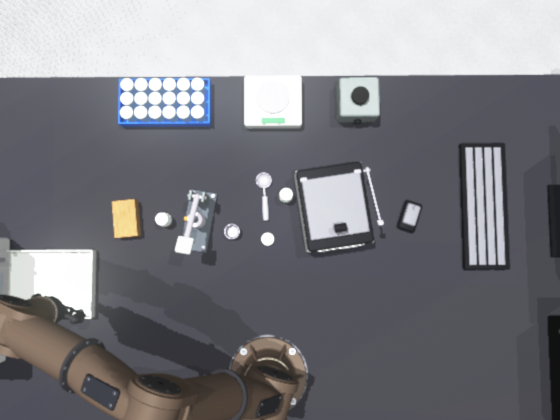

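View pics/side0.png

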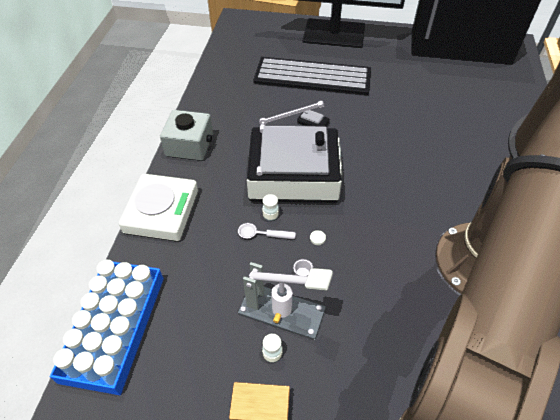

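Top view: pump around (197,222) with its pad at (184,245), analyser around (335,210) with the knob at (341,228), and index arm from about (368,170) to (380,222). Side view: pad (319,279), knob (320,140), index tip (321,104). I'll enlarge crops to read the pixels more exactly.

Run:
```python
import cv2,numpy as np
def crop(f,x,y,w,h,s):
    im=cv2.imread(f)[y:y+h,x:x+w]; im=cv2.resize(im,None,fx=s,fy=s,interpolation=cv2.INTER_CUBIC)
    for k in range(0,w,10): cv2.line(im,(k*s,0),(k*s,4 if k%50 else 14),(0,255,255),1)
    for k in range(0,h,10): cv2.line(im,(0,k*s),(4 if k%50 else 14,k*s),(0,255,255),1)
    return im
a=crop("pics/top0.png",170,180,60,80,5); b=crop("pics/top0.png",290,155,100,100,5)
a=cv2.copyMakeBorder(a,0,100,0,0,cv2.BORDER_CONSTANT)
cv2.imwrite("pics/c_top.png",np.hstack([a,b]))
a=crop("pics/side0.png",240,90,110,120,4)[:480]; b=crop("pics/side0.png",230,255,110,90,4)
b=cv2.copyMakeBorder(b,0,120,0,0,cv2.BORDER_CONSTANT)
im=np.hstack([a,b])[:, :800]; cv2.imwrite("pics/c_side.png",im)
```

```text
(no output)
```

View pics/c_top.png

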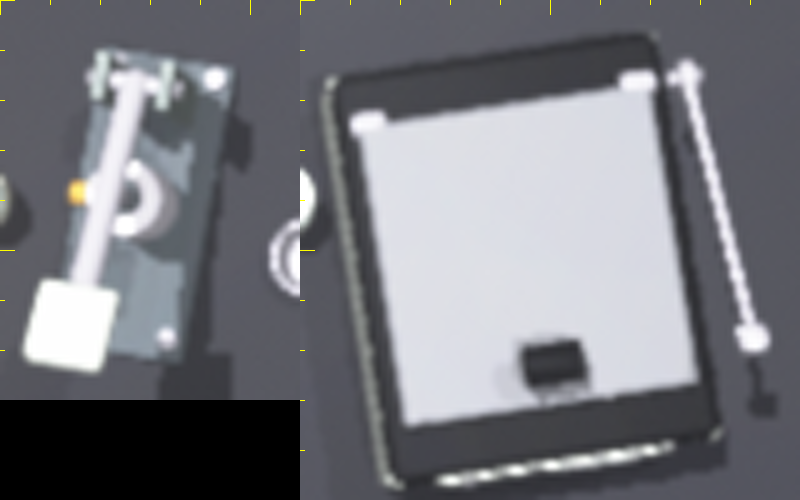

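View pics/c_side.png

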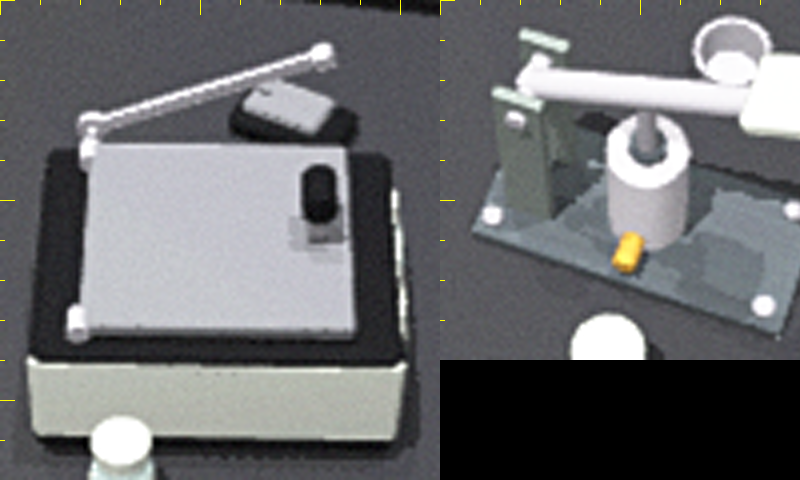

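Top crop (converted to full-image pixels): lid corners (302,179), (311,240), (370,232), (361,173); knob (340.6,227.4); index tip (380.4,222.4); pad (184,245); pivot (196,196). Side: lid corners (262.5,126), (326,127), (329,173); knob (319.5,138.5); index tip (320.3,103.3). Next I fit both models to these.

```bash
cat > h.py <<'E'
import numpy as np,cv2
from station import robot
from scipy.optimize import least_squares
def proj(n,P):
    c=robot.calibration(n); return cv2.projectPoints(np.array(P,float).reshape(-1,1,3),np.array(c["rvec"],float),np.array(c["tvec"],float),np.array(c["mtx"],float),None)[0].reshape(-1,2)
def place(x,y,yaw,z,P,th=0):  # th raises -x side
    P=np.array(P,float).reshape(-1,3); c,s=np.cos(th),np.sin(th)
    Q=np.c_[P[:,0]*c+P[:,2]*s, P[:,1], -P[:,0]*s+P[:,2]*c]
    C,S=np.cos(yaw),np.sin(yaw)
    return np.c_[x+C*Q[:,0]-S*Q[:,1], y+S*Q[:,0]+C*Q[:,1], z+Q[:,2]]
E
python3 - <<'E'
from h import *
L=[[0,92.5,8],[-190,92.5,8],[-190,-92.5,8],[0,-92.5,8]]
K=[[-165,0,44]]; T=[[-190,-116,0]]
ot=np.array([[302,179],[311,240],[369.6,231.8],[361,173],[340.6,227.4],[380.4,222.4]])
os_=np.array([[326.2,127],[328.7,173],[262.5,126.2],[319.5,138.5],[320.3,103.3]])
def f(p):
    l=place(*p[:3],124,L);k=place(*p[:3],124,K);t=place(*p[:3],124,T,p[3])
    return np.r_[proj("top",np.r_[l,k+[0,0,5],t])-ot, proj("side",np.r_[l[[2,1,3]],k,t])-os_].ravel()
r=least_squares(f,[600,-200,0.1,.5],loss="soft_l1"); print(np.round(r.x,4)); print(np.round(r.fun.reshape(-1,2),1).tolist())
p=r.x; print("knob",place(*p[:3],124,K),"at th",place(*p[:3],124,K,p[3]),"tip",place(*p[:3],124,T,p[3]))
# pump: pivot frame at 135, lever raised .4
PD=[[-170,0,16],[-195,23,16],[-195,-23,16],[-145,-23,16],[-145,23,16]]
o=np.array([[184.2,245.2],[175,251.5],[189.7,254],[193.5,238],[179.5,236]]); oc=np.array([[196,196]]); 
os2=np.array([[319,279]])
def g(p):
    d=place(*p[:3],135,PD,p[3]); 
    return np.r_[proj("top",np.r_[d,place(*p[:3],135,[[0,0,0]])])-np.r_[o,oc],proj("side",d[:1])-os2].ravel()
r=least_squares(g,[500,240,0.,.4],loss="soft_l1");p=r.x; print(np.round(p,4),np.round(r.fun.reshape(-1,2),1).tolist()); print(place(*p[:3],135,PD,p[3]), place(*p[:3],135,PD,p[3]-.6)[:1])
from scipy.spatial.transform import Rotation as R
print(R.from_quat(robot.observe()["tcp_rot"]).as_matrix().round(3))
E
```

```text
[ 6.382626e+02 -1.972460e+02  1.371000e-01  4.318000e-01]
[[-0.8, 0.3], [-0.7, -0.1], [0.0, -0.4], [-1.0, -2.1], [-0.3, -0.3], [0.4, 1.2], [0.4, -0.9], [-0.2, -0.5], [-0.1, -1.2], [-0.1, 0.4], [1.7, -1.6]]
knob [[ 474.81029764 -219.79256499  168.        ]] at th [[ 508.05909969 -215.20623353  233.02055174]] tip [[ 483.17485461 -335.73714758  203.52355014]]
[ 5.749379e+02  2.206300e+02 -1.535000e-01  3.634000e-01] [[0.1, -0.2], [-0.2, 0.2], [0.6, 0.1], [0.2, 0.3], [-1.1, 0.0], [0.1, 0.1], [-0.4, 0.0]]
[[423.5256454  244.05297991 210.37704177]
 [403.94889005 270.35502609 219.26259279]
 [396.91647822 224.89575658 219.26259279]
 [443.10240074 217.75093372 201.49149076]
 [450.13481257 263.21020323 201.49149076]] [[407.91119639 246.46848805 110.70064574]]
[[-0.916  0.402 -0.   ]
 [ 0.402  0.916 -0.001]
 [-0.    -0.001 -1.   ]]
```

```bash
python3 -m pendant '{"fingers":[0,0,0,0,0,0,0,0,0,0,0,0,0,0],"dp":[[-20,-17,-10],[-50,-42,-20],[-80,-67,-20],[-110,-92,-20],[-140,-117,-20],[-170,-142,-20],[-200,-167,-20],[-225,-187,-20],[-245,-204,-20],[-262,-218,-20],[-274,-228,-20],[-280,-233,-20],[-280,-233,-20],[-280,-233,-20]],"yaw":[0,0,0,0,0,0,0,0,0,0,0,0,0,0]}' 30; python3 -c "
from h import *
o=robot.observe();print(o['joint_pos'].round(2),o['tcp_rot'].round(3))
cv2.imwrite('pics/s1.png',cv2.resize(robot.capture('side')[200:360,190:390,::-1],None,fx=3,fy=3))"
```

```text
clock: 1.27
tool_pos: [413.7, 246.9, 251.2]
tcp_rot: [0.205, 0.979, 0.0, -0.0]
wrist_force: [0.4, 1.5, -0.4]
width: 0.003
finger_force: 0.0
[-0.79  0.18  0.17  1.89 -0.03  1.07  0.55] [ 0.205  0.979  0.    -0.   ]
```

View pics/s1.png

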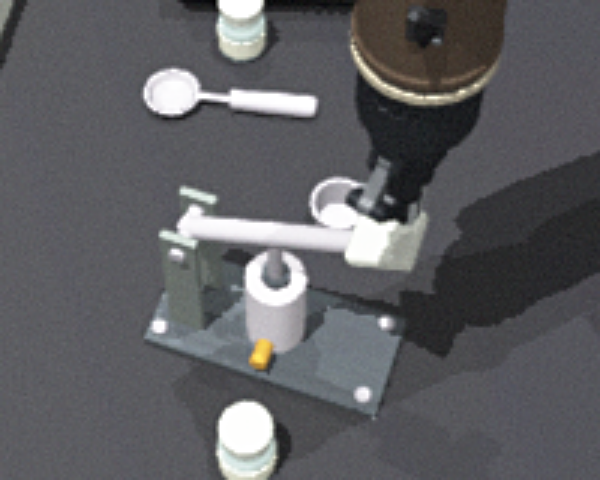

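The closed fingers are over the pad, about (370,215) in the crop. First press, gradual.

```bash
python3 -m pendant '{"fingers":[0,0,0,0,0,0,0,0,0,0],"dp":[[0,0,20],[0,0,40],[0,0,60],[0,0,80],[0,0,100],[0,0,115],[0,0,125],[0,0,130],[0,0,133],[0,0,133]],"yaw":[0,0,0,0,0,0,0,0,0,0]}'; python3 -m pendant '{"fingers":[0,0,0],"dp":[[0,0,2],[0,0,4],[0,0,4]],"yaw":[0,0,0]}';  python3 -c "
from h import *
cv2.imwrite('pics/s2.png',cv2.resize(robot.capture('side')[200:360,190:390,::-1],None,fx=3,fy=3))"
```

```text
clock: 2.15
tool_pos: [412.6, 248.8, 119.0]
tcp_rot: [0.204, 0.979, 0.001, -0.001]
wrist_force: [-7.6, -0.3, 19.4]
width: 0.002
finger_force: 10.2
clock: 2.4
tool_pos: [412.8, 248.9, 117.5]
tcp_rot: [0.204, 0.979, 0.001, -0.001]
wrist_force: [-17.4, -6.8, 55.7]
width: 0.001
finger_force: 28.8
```

View pics/s2.png

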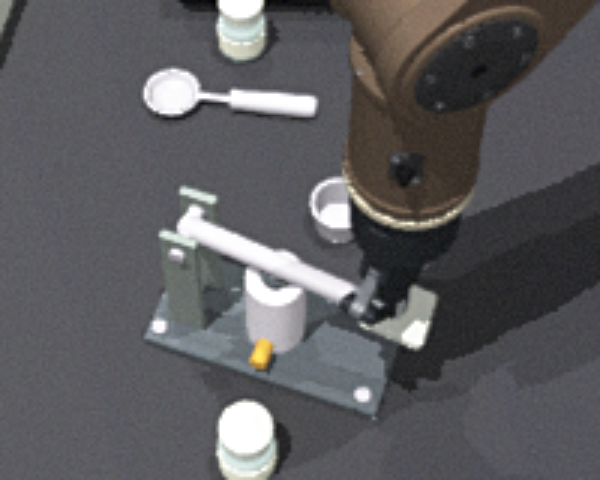

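At 117.5 mm the force jumps, so the lever is on its stop: a full stroke. The bar slopes down to the pad at (400,315) in the crop. Now up, then press again.

```bash
python3 -m pendant '{"fingers":[0,0,0,0,0,0,0,0,0,0,0,0,0,0,0,0,0,0,0],"dp":[[0,0,-25],[0,0,-60],[0,0,-95],[0,0,-125],[0,0,-130],[4,0,-130],[4,0,-130],[4,0,-130],[4,0,-110],[4,0,-85],[4,0,-60],[4,0,-35],[4,0,-20],[4,0,-10],[4,0,-5],[4,0,-3],[4,0,-2],[4,0,-2],[4,0,-2]],"yaw":[0,0,0,0,0,0,0,0,0,0,0,0,0,0,0,0,0,0,0]}'; python3 -m pendant '{"fingers":[0,0,0,0,0,0,0,0,0,0,0,0,0,0,0,0,0,0,0],"dp":[[0,0,-25],[0,0,-60],[0,0,-95],[0,0,-125],[0,0,-130],[0,0,-130],[0,0,-130],[0,0,-130],[0,0,-110],[0,0,-85],[0,0,-60],[0,0,-35],[0,0,-20],[0,0,-10],[0,0,-5],[0,0,-2],[0,0,0],[0,0,0],[0,0,0]],"yaw":[0,0,0,0,0,0,0,0,0,0,0,0,0,0,0,0,0,0,0]}'
```

```text
clock: 4.03
tool_pos: [409.2, 248.5, 117.4]
tcp_rot: [0.205, 0.979, 0.0, -0.001]
wrist_force: [-12.5, -2.9, 39.5]
width: 0.003
finger_force: 20.5
clock: 5.62
tool_pos: [409.0, 248.1, 117.3]
tcp_rot: [0.205, 0.979, -0.0, -0.001]
wrist_force: [-13.8, -3.4, 42.0]
width: 0.001
finger_force: 21.8
```

```bash
python3 -m pendant '{"fingers":[0,0,0,0,0,0,0,0,0,0,0,0,0,0,0,0,0,0,0],"dp":[[0,0,-25],[0,0,-60],[0,0,-95],[0,0,-125],[0,0,-130],[0,0,-130],[0,0,-130],[0,0,-130],[0,0,-110],[0,0,-85],[0,0,-60],[0,0,-35],[0,0,-20],[0,0,-10],[0,0,-5],[0,0,-2],[0,0,0],[0,0,0],[0,0,0]],"yaw":[0,0,0,0,0,0,0,0,0,0,0,0,0,0,0,0,0,0,0]}'; python3 -m pendant '{"fingers":[0,0,0,0,0,0,0,0],"dp":[[0,0,-25],[0,0,-60],[0,0,-95],[0,0,-130],[0,0,-155],[0,0,-170],[0,0,-175],[0,0,-175]],"yaw":[0,0,0,0,0,0,0,0]}';  python3 -m pendant '{"fingers":[0,0,0,0,20,40,60,85,85,85,85,85,85,85,85,85,85,85,85,85],"dp":[[-8,-13,0],[-25,-40,0],[-43,-69,0],[-61,-98,0],[-79,-127,0],[-97,-156,0],[-115,-185,0],[-133,-214,0],[-151,-243,0],[-169,-272,0],[-187,-301,0],[-205,-330,0],[-221,-357,0],[-233,-378,0],[-242,-392,0],[-248,-402,0],[-248,-402,0],[-248,-402,0],[-248,-402,0],[-248,-402,0]],"yaw":[0,0,0,-0.05,-0.1,-0.15,-0.2,-0.25,-0.3,-0.35,-0.4,-0.45,-0.5,-0.55,-0.55,-0.55,-0.55,-0.55,-0.55,-0.55]}'; python3 -c "
from h import *
o=robot.observe();print(o['joint_pos'].round(2),o['tcp_rot'].round(3))
a=robot.capture('side')[60:220,210:360,::-1];b=robot.capture('top')[140:260,170:390,::-1]
cv2.imwrite('pics/s3.png',np.hstack([cv2.resize(a,(375,400)),cv2.resize(b,(425,400))]))"
```

```text
clock: 7.2
tool_pos: [409.0, 248.1, 117.3]
tcp_rot: [0.205, 0.979, -0.0, -0.001]
wrist_force: [-12.1, -4.0, 43.1]
width: 0.002
finger_force: 22.0
clock: 7.87
tool_pos: [410.3, 248.0, 290.7]
tcp_rot: [0.205, 0.979, -0.0, -0.0]
wrist_force: [-0.8, -0.5, -0.4]
width: -0.003
finger_force: 0.0
clock: 9.53
tool_pos: [475.6, -218.5, 290.5]
tcp_rot: [-0.069, 0.998, 0.0, -0.001]
wrist_force: [0.4, 0.3, -0.2]
width: 0.996
finger_force: 0.0
[-0.11  0.23  0.55  1.76 -0.13  1.19  2.18] [-0.069  0.998  0.    -0.001]
```

View pics/s3.png

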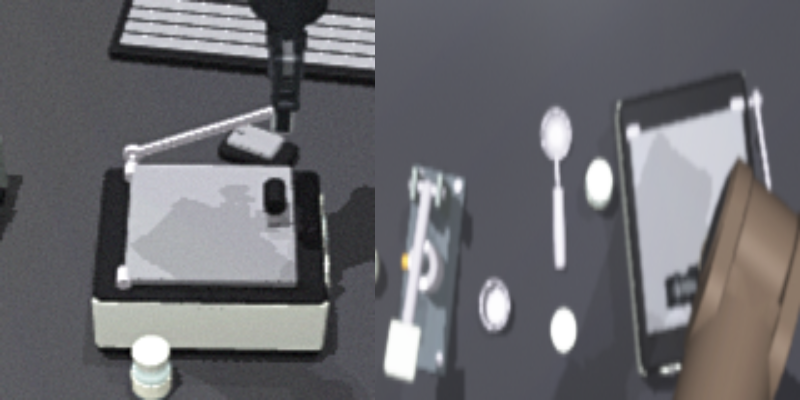

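The lever is back up and the lid is shut. The open gripper is over the knob and aligned with the hinge line. Descending.

```bash
python3 -m pendant '{"fingers":[85,85,85,85,85,85,85,85,85],"dp":[[1,-1,20],[1,-1,45],[1,-1,70],[1,-1,90],[1,-1,110],[1,-1,125],[1,-1,135],[1,-1,141],[1,-1,141]],"yaw":[0,0,0,0,0,0,0,0,0]}'; python3 -m pendant '{"fingers":[60,50,45,40,30,20,20,20],"dp":[[0,0,0],[0,0,0],[0,0,0],[0,0,0],[0,0,0],[0,0,0],[0,0,0],[0,0,0]],"yaw":[0,0,0,0,0,0,0,0]}' 70; python3 -c "
from h import *
cv2.imwrite('pics/s4.png',cv2.resize(robot.capture('side')[80:200,230:370,::-1],None,fx=4,fy=4))"
```

```text
clock: 10.38
tool_pos: [474.5, -220.5, 149.6]
tcp_rot: [-0.068, 0.998, 0.0, -0.001]
wrist_force: [-0.5, -0.3, -0.4]
width: 0.996
finger_force: 0.0
clock: 11.05
tool_pos: [475.5, -222.3, 151.4]
tcp_rot: [-0.068, 0.998, -0.001, 0.001]
wrist_force: [-1.1, -3.6, 5.5]
width: 0.405
finger_force: 69.6
```

View pics/s4.png

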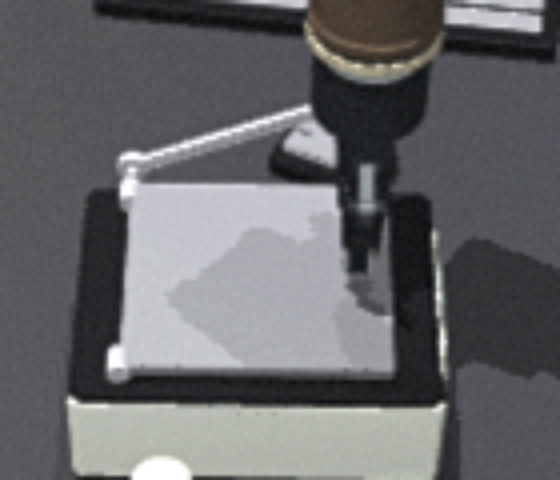

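The knob is held (opening about 35 mm, 70 N). Lifting along the arc to about 0.40 rad, slightly short of the index estimate.

```bash
python3 -m pendant '{"fingers":[20,20,20,20,20,20,20,20,20,20,20,20,20,20],"dp":[[-1,0,-4],[-2.5,0,-8],[-5.2,0,-16.3],[-8.5,0,-24],[-12,0,-31.9],[-16,0,-39.5],[-20.3,0,-46.8],[-22.5,0,-50.5],[-25.1,0,-53.9],[-27.5,0,-57.5],[-30,0,-61],[-30,0,-61],[-30,0,-61],[-30,0,-61]],"yaw":[0,0,0,0,0,0,0,0,0,0,0,0,0,0]}' 70; python3 -c "
from h import *
s=robot.capture('side');t=robot.capture('top')
cv2.imwrite('pics/side5.png',s[:,:,::-1]);cv2.imwrite('pics/top5.png',t[:,:,::-1])
a=cv2.resize(s[80:190,240:350,::-1],None,fx=5,fy=5,interpolation=cv2.INTER_CUBIC)
for k in range(0,110,10): cv2.line(a,(k*5,0),(k*5,6),(0,255,255),1);cv2.line(a,(0,k*5),(6,k*5),(0,255,255),1)
cv2.imwrite('pics/s5.png',a)"
```

```text
clock: 12.27
tool_pos: [503.9, -218.1, 210.0]
tcp_rot: [-0.068, 0.998, -0.001, -0.001]
wrist_force: [4.9, -6.5, -17.8]
width: 0.408
finger_force: 71.8
```

View pics/s5.png

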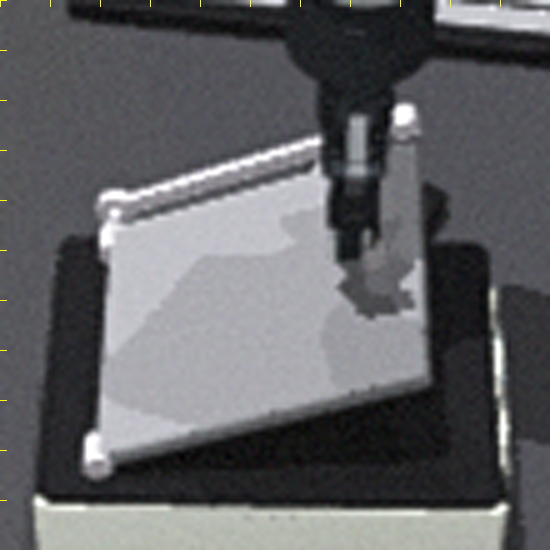

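The lid is up with its -y edge just under the arm and not quite parallel to it. Near corners are about (325.5,155) and (322.6,107.6) in full-image pixels, index tip (320.6,103.6). I'll measure both slopes numerically.

```bash
cat > m.py <<'E'
from h import *
from scipy.optimize import brentq
import sys
H=(638.26,-197.25,.1371)
def measure(f,dbg=False,arm=None):
    g=cv2.imread(f,0).astype(float); C=[];A=[];E=[]
    for x in range(268,303):
        yb=120.6-.31*(x-262); y0=int(yb-7); p=g[y0:y0+26,x]; d=np.diff(p)
        i=int(np.argmax(p[:12])); 
        w=np.clip(p[max(i-3,0):i+4]-p[:3].mean()-30,0,None); c=y0+max(i-3,0)+(w*np.arange(len(w))).sum()/w.sum()
        # lid edge: dark min after the bar then rising half-way
        j=i+2+int(np.argmin(p[i+2:i+8])); top=p[j+3:j+8].max(); lo=p[j]; h=(lo+top)/2; k=j
        while k<24 and p[k]<h: k+=1
        e=y0+k-1+(h-p[k-1])/(p[k]-p[k-1]+1e-9)
        C.append(x);A.append(c);E.append(e)
        if dbg and x%8==0: print(x,y0,p.astype(int).tolist(),round(c,1),round(e,1))
    return np.array(C),np.array(A),np.array(E)
def rob(x,y):
    r=least_squares(lambda q:q[0]+q[1]*(x-285)-y,[y.mean(),-.3],loss="soft_l1",f_scale=.3); return r.x
def line(y,z,th):
    P=proj("side",place(*H,124,[[-20,y,z],[-120,y,z]],th)); s=(P[1,1]-P[0,1])/(P[1,0]-P[0,0]); return np.array([P[0,1]+s*(285-P[0,0]),s])
x,A,E=measure(sys.argv[1],True); qa,qe=rob(x,A),rob(x,E)
print("arm",qa,"lid",qe)
for th in(.36,.38,.4,.42,.44,.46): print(th,line(-116,0,th).round(3),line(-92.5,8,th).round(3), proj("side",place(*H,124,[[-190,92.5,8],[-190,-92.5,8],[-190,-116,0]],th)).round(1).tolist())
E
python3 m.py pics/side5.png
```

```text
272 110 [86, 86, 86, 86, 82, 82, 143, 255, 168, 142, 139, 76, 98, 203, 196, 194, 194, 193, 192, 196, 195, 193, 192, 195, 190, 193] 117.5 122.4
280 108 [89, 80, 85, 81, 74, 94, 208, 245, 136, 143, 122, 82, 128, 197, 196, 192, 193, 192, 195, 191, 195, 194, 194, 177, 170, 176] 115.0 120.2
288 105 [83, 89, 86, 91, 81, 72, 135, 255, 158, 140, 142, 81, 92, 165, 197, 198, 193, 192, 195, 194, 194, 193, 187, 194, 194, 191] 112.6 117.7
296 103 [86, 87, 85, 80, 77, 92, 201, 255, 165, 134, 139, 77, 97, 203, 201, 189, 199, 192, 194, 192, 176, 172, 178, 191, 191, 198] 110.2 115.4
arm [113.53992592  -0.30353638] lid [118.61161439  -0.28676301]
0.36 [115.703  -0.272] [118.761  -0.27 ] [[324.6, 155.2], [323.0, 108.5], [323.6, 105.2]]
0.38 [115.307  -0.29 ] [118.341  -0.288] [[324.1, 154.2], [322.5, 107.5], [323.2, 104.2]]
0.4 [114.905  -0.309] [117.912  -0.306] [[323.6, 153.3], [322.0, 106.6], [322.8, 103.2]]
0.42 [114.494  -0.327] [117.475  -0.325] [[323.0, 152.3], [321.5, 105.6], [322.3, 102.3]]
0.44 [114.076  -0.346] [117.027  -0.344] [[322.4, 151.4], [321.0, 104.7], [321.8, 101.3]]
0.46 [113.649  -0.366] [116.57   -0.363] [[321.8, 150.5], [320.4, 103.7], [321.3, 100.4]]
```

The slopes put the arm at about 0.394 rad and the lid at about 0.378, so I'll raise it by roughly 0.016 rad.

```bash
python3 -m pendant '{"fingers":[20,20,20,20,20,20],"dp":[[-0.8,0,-1.2],[-1.7,0,-2.4],[-1.7,0,-2.4],[-1.7,0,-2.4],[-1.7,0,-2.4],[-1.7,0,-2.4]],"yaw":[0,0,0,0,0,0]}' 70; python3 -c "
from h import *
for i in range(4): cv2.imwrite(f'pics/side6_{i}.png',robot.capture('side')[:,:,::-1])
cv2.imwrite('pics/side6.png',np.mean([cv2.imread(f'pics/side6_{i}.png') for i in range(4)],0))
s=cv2.imread('pics/side6.png');t=robot.capture('top')[:,:,::-1]
cv2.imwrite('pics/s6.png',np.hstack([cv2.resize(s[80:190,240:350],(440,440)),cv2.resize(t[150:260,290:380],(360,440))]))"
python3 m.py pics/side6.png | grep -A9 arm
```

```text
clock: 12.87
tool_pos: [505.6, -217.9, 212.2]
tcp_rot: [-0.068, 0.998, -0.001, -0.001]
wrist_force: [5.6, -8.0, -18.8]
width: 0.407
finger_force: 71.8
arm [113.51688486  -0.30508243] lid [118.29503804  -0.29970044]
0.36 [115.703  -0.272] [118.761  -0.27 ] [[324.6, 155.2], [323.0, 108.5], [323.6, 105.2]]
0.38 [115.307  -0.29 ] [118.341  -0.288] [[324.1, 154.2], [322.5, 107.5], [323.2, 104.2]]
0.4 [114.905  -0.309] [117.912  -0.306] [[323.6, 153.3], [322.0, 106.6], [322.8, 103.2]]
0.42 [114.494  -0.327] [117.475  -0.325] [[323.0, 152.3], [321.5, 105.6], [322.3, 102.3]]
0.44 [114.076  -0.346] [117.027  -0.344] [[322.4, 151.4], [321.0, 104.7], [321.8, 101.3]]
0.46 [113.649  -0.366] [116.57   -0.363] [[321.8, 150.5], [320.4, 103.7], [321.3, 100.4]][ WARN:0@4.053] global loadsave.cpp:1063 imwrite_ Unsupported depth image for selected encoder is fallbacked to CV_8U.
```

View pics/s6.png

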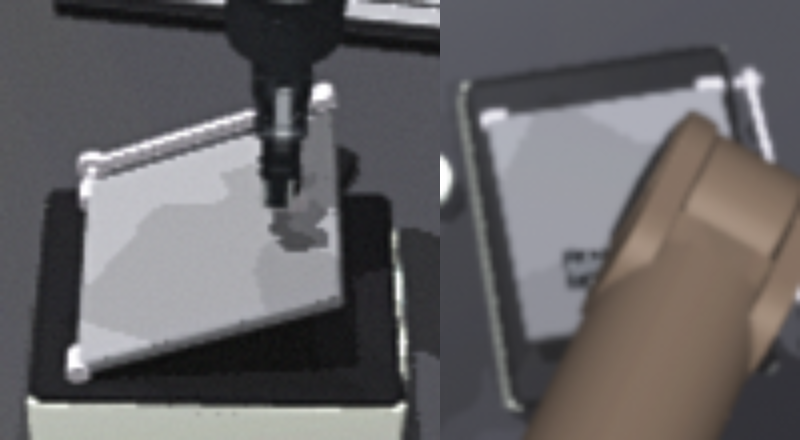

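The lid edge and the index arm now run parallel in the side view (arm about 0.396, lid about 0.393). The arm's line hasn't moved, and the knob is still gripped. Handing in.

```bash
python3 -c "
from station import robot
print(robot.sign_off())"
```

```text
the job is handed in; nothing more can be done
None
```

I gave the pump four strokes down to the stop and back up, then raised the lid to about 0.393 rad against the index arm's 0.396 as measured in the side camera, and handed in at about 13 s of the 64 s limit with the knob still gripped at 70 N.

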